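# Lock a bayonet filter cartridge and reopen its valve

## Robot

A 6-joint arm with a two-finger parallel gripper is mounted at the origin on a cart in front of the work surface, level with it; the furniture and walls round the work are solid. World frame = base frame: x ahead of the robot, y to its left, z up, the work surface at z = 0. Lengths are in mm, angles in rad, forces in N, time in s.
With the tool pointing down it reaches from about 375 to 900 mm from the base axis. Payload 3.1 kg.
Tool frame: the origin (TCP) lies on the centre line of the jaws, within the pads' length; the fingertips stand 11 mm ahead of it and the grasp point (between the pads) lies 8 mm behind it; z points along the fingers, y is the line along which they close (so a half turn about z gives the same grasp; the last joint's range is limited). The gripper opens to 87 mm and grips with 3 to 60 N. Pads are 19 mm wide; open, the fingers measure 117 mm over their backs; the gripper's body (75 mm by 190 mm) begins 51 mm behind the grasp point.
Start: joints at [1.062, 0.527, 1.433, -0, 1.181, -0.178], TCP at [202.959, 591.105, 233.548] pointing down, gripper open.
Joint ranges: [-3.08, 3.08], [-0.75, 2.2], [0.22, 2.44], [-1.43, 4.57], [0, 2.65], [-2.85, 2.85]. Speed limits (rad/s): [2.79, 2.79, 3.14, 3.14, 3.14, 3.14].

## Interface

Orientations are given as [roll, pitch, yaw] about the fixed x, y, z axes, in that order (R = Rz(yaw) Ry(pitch) Rx(roll)).
In Python, from workcell import env, vision, job gives the robot as it stands (env), with the cameras (vision) and the job (job).
- The arm moves only by the shell command python3 shift.py 'ROWS'. ROWS is rows parted by semicolons, their numbers by spaces, 1 to 10 of them, each of 7 numbers: a rotation vector rx, ry, rz in rad, then dx, dy, dz in mm, then the finger opening in mm; each row is the pose to reach, as a shift and turn from the pose commanded when the command began, along the tool's axes at that moment; what a row does not reach only later rows make up. A row lasts 1/10 s, in which the tool goes at most 50 mm and 0.15 rad, less where a joint would pass 70% of its speed; a pose out of reach is approached as far as the arm can. The fingers move at their own pace and stop on an object; the grip force is fixed at half the most. Time passes only in rows, so rows that do not move let the fingers close. It prints the time, the measured TCP pose, the force, the opening and the grip force at its end.
- env.get_state(): the state, without advancing time (a new reading comes with each control period).
- vision.grab_frame(name): name is "side" or "top"; returns a dict with "img" (480x640x3 uint8, blue, green, red), "fov_y" (degrees; the focal length in pixels is half the picture's height over the tangent of half this angle, whatever the lens; pixels are square), "cx", "cy" (the principal point, pixels), "k1" (the pictures are not rectified: a ray, as slopes to the right and down, at radius r is drawn at 1 + k1 r^2 times it, then the intrinsics apply), "R" (3x3) and "t" (3): a world point X has camera coordinates R X + t. Camera axes: x right, y down, z forward; pixel columns grow to the right and rows downward; lengths in mm; the calibration is good to about 2 mm. A picture is of the moment at which its call begins. There is no depth.
- job.hand_in(): hands the job in; it is judged then, once.
The state is a dict: "clock": time; "q": joint angles; "joint_velocities": joint speeds; "tau": joint torques, N m; "eef_pos": TCP position; "eef_rot": TCP orientation; "contact_force": force on the tool from outside, world axes, zero at the start; "torque": the same for the moment, N m; "opening": finger opening in mm; "grasp_force": force on a finger pad.
Only numpy, scipy, OpenCV 4.12 (cv2) and the standard library are available. Lean on these libraries where they do the work, as an engineer would, in place of code of your own. Each camera call takes 0.05 s, during which the arm holds its last target. There are 200 camera calls.

## Task

Fit the water-filter cartridge into the sloping bayonet socket of the filter unit: push it in against the spring, twist it clockwise until it reaches its stop, and let go so that it springs up and stays locked. Only then open the water by turning the small inner bar knob of the unit's valve clockwise all the way to its stop, without turning the outer ring under it. Leave the jam jar, the tumbler and the pepper mill standing where they are.

Things in the scene. Friction and masses are not known exactly. Their poses are not given: they have to be found in the camera images.
- cartridge: White filter cartridge, 111 mm tall, 0.2 kg, loose, at first upright on its neck. Origin: centre of the neck's underside; z up its axis. Grey neck: diameter 44, z 0 to 36, foot chamfered. Ribbed barrel: diameter 62, z 36 to 81. On top a wing to grip, in line with two pins (see these). A half turn about z fits the same.
- wing (a point): Point in the cartridge's wing, on its axis, 102 above its underside; axes as the cartridge. The wing is a flat bar, 60 long along x, 14 thick along y, z 81 to 111 of the cartridge.
- pins (a point): Centre of the cartridge's steel cross pin, on its axis, 9 above the underside. The pin is round, diameter 9, along x; its two ends stand out of the neck, to 32 from the axis.
- bayonet_cup: Fixed white cup of the filter unit, outer diameter 92; its axis leans 30 degrees from vertical to the unit's left (+y), away from the valve. Origin: centre of the mouth in the rim plane, 80 above the worktop; z out of the cup along its axis; x level, along the two slots, -x at the front (robot side). All turns with the unit's yaw. Bore diameter 50.
- cup_slot (a point): Dark bar on the rim, 41.5 from the axis, at the slot on the cup's +x side; another is across the mouth at -x. Slots, 14 wide at the bore and wider outward, let the pins in. Clockwise (seen looking into the cup) of each slot the grey lip is 11.5 thick: the pins must pass under it, so the cartridge's origin must be pushed to z below -25 mm in the cup's frame; -28.5 is good.
- cup_dot (a point): Dark dot on the rim, 75 degrees clockwise of the +x slot (another across the mouth): the lock position. There (60 to 88 degrees) the lip is only 6 thick: a pocket. An end stop stops the turn at about 77 degrees. Let go, the cartridge springs up to origin z = -19.5 mm in the cup's frame, pins in the pockets, and cannot turn back.
- plunger (a joint): Travel in m of the steel spring plunger in the cup, diameter 39; it pushes on the neck's underside. 0: free, its top at z = -11 mm in the cup's frame (an unlocked cartridge rests there), 5 N. 8 N at z = -19.5 (travel 0.0085), 11 N at -28.5; ends at -32 (0.021).
- inner_knob (a joint): Angle in rad of the white inner bar knob of the valve: 0 closed, bar nearly across the unit; grows clockwise seen from above; 1.5 open (hard stop), bar pointing to the unit's front with its dark line at the dark index bar on the column. Stays where it is left; turns with about 0.06 N m.
- knob_grip (a point): Point on the vertical axis of the inner knob, 124 above the worktop, 125 to the right (unit -y) of the cup. The knob's bar is 44 long, 14 thick, from 19 below to 15 above this point. The frame turns with the knob: the bar always lies 1.5 rad counter-clockwise (from above) of its x axis.
- outer_ring (a joint): Angle in rad of the grey outer ring (water-hardness setting) round the foot of the inner knob: diameter 75, its top 101 above the worktop. It turns very easily and must stay as found.
- ring_mark (a point): Dark mark on top of the outer ring, 28 from its axis.
- jam_jar: Jam jar, diameter 71, 110 tall, loose. Origin at the centre of its underside. Bystander.
- tumbler: Glass tumbler, diameter 77, 89 tall, loose. Origin at the centre of its underside. Bystander.
- pepper_mill: Wooden pepper mill, diameter 58, 170 tall, loose. Origin at the centre of its underside. Bystander.

How it is judged (in metres and radians):
On the way, in this order (a step that is already met when the one before it is completed fails the run):
1. the cartridge is locked in the socket and let go (z of cartridge in the frame of bayonet_cup between -0.0225 and -0.0165 m and x of cartridge in the frame of bayonet_cup between -0.007 and 0.007 m and y of cartridge in the frame of bayonet_cup between -0.007 and 0.007 m and angle between the x axis of cartridge and the x axis of bayonet_cup, either way round above 1.13 rad and angle between the z axis of cartridge and the z axis of bayonet_cup, either way round below 0.15 rad and contact force between the fingers and cartridge below 0.2 N), for 0.2 s.
2. then the inner knob is opened to its stop (value of joint inner_knob above 1.38 rad), for 0.2 s.
At the end, for the whole second after the job is handed in: Cartridge released, at rest, square (0.15 rad) and centred (7 mm) in the cup, origin 16.5 to 22.5 mm below the rim, turned 1.13 rad or more from the slots; inner knob at 1.38 rad or more; ring mark within 6 mm, the three bystanders upright and within 30 mm of their starts (all of step 1 and linear speed of cartridge below 0.02 m/s and value of joint inner_knob above 1.38 rad and distance of ring_mark from where it was at the start of the episode below 0.006 m and distance of each of jam_jar, tumbler, pepper_mill from where it was at the start of the episode below 0.03 m and angle between each of jam_jar, tumbler, pepper_mill's own z axis and vertical below 0.2 rad); the robot touches nothing.
It fails at once if the outer ring is turned (its mark moves 6 mm) (distance of ring_mark from where it was at the start of the episode above 0.006 m).
It fails at once if a bystander is shoved 30 mm or tipped (distance of any of jam_jar, tumbler, pepper_mill from where it was at the start of the episode above 0.03 m or angle between any of jam_jar, tumbler, pepper_mill's own z axis and vertical above 0.35 rad).
It also fails if it takes over 58 s, if anything falls off the work surface, if the arm or the gripper's body presses on something with over 40 N, if the wrist force passes 120 N, or if a joint passes its speed limit or range.

## Working session

There is one attempt and no reset: what is moved stays moved. The work goes in short steps, Python scripts to look and compute and a shell command to move; the robot and the scene stay as the last step left them, time stands still between calls to the robot, and variables do not carry over. Pictures are saved under pics/ and viewed, at most 10 in all, crops included, and the job is handed in when it is done.

```bash
ls; mkdir -p pics; cat > h.py <<'E'
import numpy as np, cv2
from workcell import env, vision, job
from scipy.spatial.transform import Rotation as Ro
def cam(f):
    h=f["img"].shape[0]; fl=h/2/np.tan(np.radians(f["fov_y"])/2)
    return fl,f["cx"],f["cy"],f["k1"],np.array(f["R"]),np.array(f["t"]).ravel()
def proj(f,X):
    fl,cx,cy,k,R,t=cam(f); p=np.atleast_2d(X)@R.T+t; s=p[:,:2]/p[:,2:]
    s=s*(1+k*(s**2).sum(1,keepdims=True)); return s*fl+[cx,cy]
def ray(f,uv):
    fl,cx,cy,k,R,t=cam(f); d=(np.array(uv,float)-[cx,cy])/fl; s=d.copy()
    for _ in range(30): s=d/(1+k*(s@s))
    return -R.T@t, R.T@np.r_[s,1]
def atz(f,uv,z):
    o,d=ray(f,uv); return o+d*(z-o[2])/d[2]
def tri(*fu):
    A=0;b=0
    for f,uv in fu:
        o,d=ray(f,uv); d=d/np.linalg.norm(d); P=np.eye(3)-np.outer(d,d); A=A+P; b=b+P@o
    return np.linalg.solve(A,b)
def save(f,n):
    np.save(f"pics/{n}.npy",f,allow_pickle=True); cv2.imwrite(f"pics/{n}.png",f["img"])
def load(n): return np.load(f"pics/{n}.npy",allow_pickle=True).item()
E
python3 - <<'E'
from h import *
for n in("side","top"):
    f=vision.grab_frame(n); save(f,n+"0"); print(n,cam(f))
print(env.get_state())
E
```

```text
pics
shift.py
workcell.py
side (np.float64(575.928895115672), 323.1792900226431, 250.97418917552017, -0.10954040928028479, array([[ 0.99232854,  0.12335228, -0.00826355],
       [ 0.09182491, -0.78015613, -0.61880901],
       [-0.08277836,  0.61330304, -0.78549801]]), array([-512.99588435,  -30.98535624, 1182.83854632]))
top (np.float64(539.4084435531626), 315.7167019862795, 245.71515691863485, -0.0411204047354149, array([[-0.0277834 , -0.99881987, -0.03983646],
       [-0.98689281,  0.03374563, -0.15780944],
       [ 0.15896752,  0.03492983, -0.98666572]]), array([-49.24848669, 514.17422461, 985.47282972]))
{'clock': 0.1, 'q': array([ 1.06151013e+00,  5.28398848e-01,  1.43376000e+00,  3.58721117e-06,
        1.18140003e+00, -1.78493076e-01]), 'joint_velocities': array([-0.00203066, -0.00221461, -0.00398983, -0.00214744, -0.00114941,
       -0.00030318]), 'tau': array([-9.50474750e-04, -4.40989208e+01, -1.77151537e+01,  6.34275028e-02,
        5.33801015e-02, -4.48185403e-05]), 'eef_pos': array([202.65000611, 590.56665829, 232.6582153 ]), 'eef_rot': array([-3.13965825e+00, -3.52360716e-04,  2.81079783e+00]), 'contact_force': array([-0.82233166, -0.01755685, -0.94463318]), 'torque': array([-0.02161852, -0.03166736,  0.04783505]), 'grasp_force': 0.0, 'opening': 87.0196101497328}
```

View pics/side0.png

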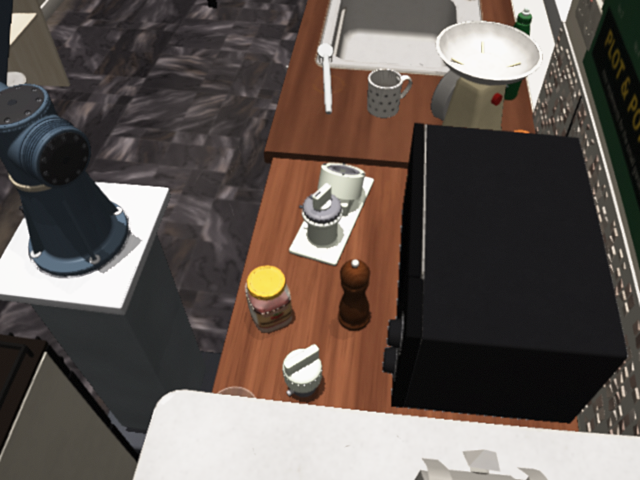

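View pics/top0.png

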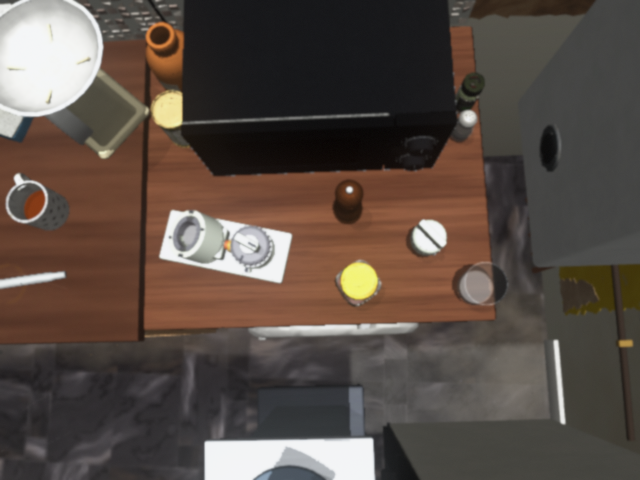

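Side view: unit with cup (342,180) and valve (321,215), cartridge (303,372), jar (268,295), mill (354,290), tumbler (237,395). Top view: cup (195,237), valve (251,246), cartridge (428,238), jar (358,283), mill (349,195), tumbler (482,285). Enlarging.

```bash
python3 - <<'E'
from h import *
s=load("side0")["img"];t=load("top0")["img"]
R=lambda im,x0,y0,w,h,k:cv2.resize(im[y0:y0+h,x0:x0+w],None,fx=k,fy=k,interpolation=cv2.INTER_CUBIC)
# side unit 285..385,155..265 (x4), cartridge 265..345,335..405
a=R(s,285,155,100,110,5); b=R(s,273,335,60,70,5)
o=np.zeros((550,800,3),np.uint8); o[:550,:500]=a; o[:350,500:800]=b
cv2.imwrite("pics/c1.png",o)
a=R(t,155,200,145,90,5); b=R(t,400,210,60,50,4)
o=np.zeros((600,725,3),np.uint8); o[:450,:725]=a; 
o=np.zeros((600,800,3),np.uint8); o[:450,:725]=a; b=R(t,405,215,50,30,5); o[450:,:250]=b; b=R(t,405,215,50,45,5); o[375:,550:800]=b
cv2.imwrite("pics/c2.png",o)
E
```

```text
(no output)
```

View pics/c1.png

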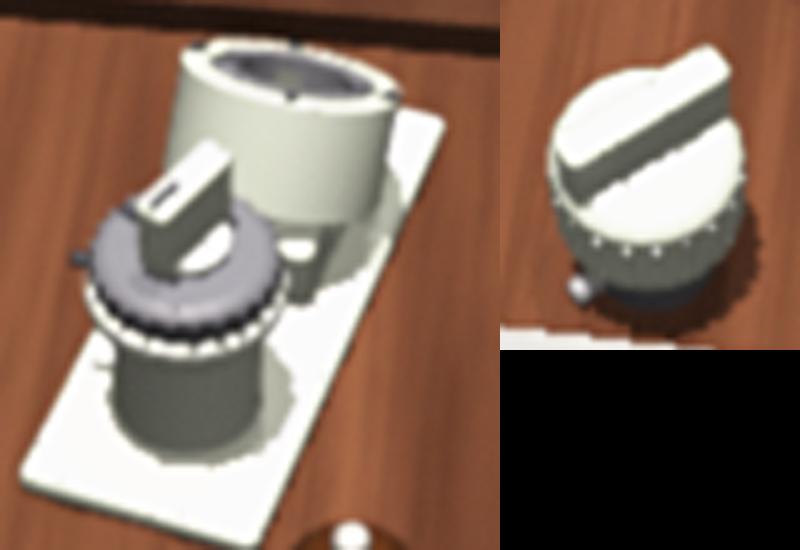

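View pics/c2.png

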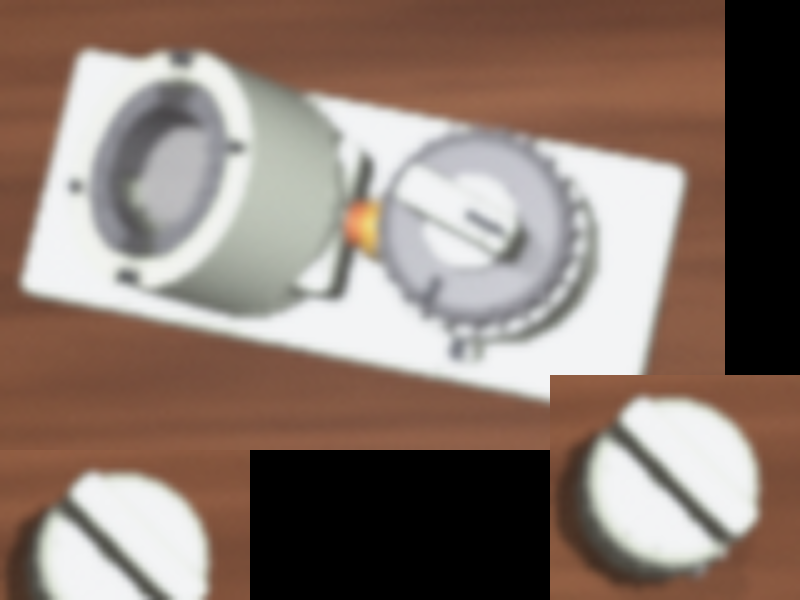

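Crops: cup marks – side (197,46),(395,97) bars, (295,44),(290,95) dots; top bars (181,58),(127,277), dots (236,147),(76,186). Wing top and knob bar corners are legible in both crops too.

```bash
python3 - <<'E'
from h import *
from scipy.optimize import least_squares
S=load("side0");T=load("top0")
c=lambda p,o,off=(0,0):(np.array(p,float)-off+.5)/5-.5+o
s=lambda *p:c(p,(285,155)); sb=lambda *p:c(p,(273,335),(500,0)); t=lambda *p:c(p,(155,200)); tb=lambda *p:c(p,(405,215),(550,375))
for n,f in(("S",S),("T",T)): print(n,"campos",ray(f,(320,240))[0].round())
print("slot+",tri((S,s(395,97)),(T,t(181,58))),"slot-",tri((S,s(197,46)),(T,t(127,277))))
print("dot+",tri((S,s(290,95)),(T,t(236,147))),"dot-",tri((S,s(295,44)),(T,t(76,186))))
M=np.array([[41.5,0,0],[-41.5,0,0]]+[[a*41.5*np.cos(np.radians(75)),-a*41.5*np.sin(np.radians(75)),0] for a in(1,-1)])
us=np.array([s(395,97),s(197,46),s(290,95),s(295,44)]); ut=np.array([t(181,58),t(127,277),t(236,147),t(76,186)])
def pts(p):
    Rm=Ro.from_euler('z',p[3])*Ro.from_euler('x',-p[4]); return Rm.apply(M)+p[:3]
fn=lambda p:np.r_[(proj(S,pts(p))-us).ravel(),(proj(T,pts(p))-ut).ravel()]
r=least_squares(fn,[450,300,80,0,.5]); print("cup",r.x,r.cost,fn(r.x).round(1).reshape(-1,2).tolist())
# free; with lean and z fixed:
r2=least_squares(lambda q:fn([q[0],q[1],80,q[2],np.pi/6]),r.x[[0,1,3]]); print("cup fixed z",r2.x,r2.cost)
x,y,yaw=r2.x
print("knob pred",np.array([x,y])+125*np.array([np.sin(yaw),-np.cos(yaw)]))
# knob top z139: corners
ks=[s(135,205),s(210,140),s(232,157),s(155,223)]; kt=[t(400,190),t(417,165),t(520,232),t(500,258)]
# side near-left end = front (low x) ; top: which
print("knobS z139",[atz(S,k,139)[:2].round(1).tolist() for k in ks]); print("knobT",[atz(T,k,139)[:2].round(1).tolist() for k in kt])
ws=[sb(557,152),sb(575,170),sb(730,72),sb(710,45)]; wt=[tb(620,415),tb(642,398),tb(757,518),tb(737,537)]
print("wingS z111",[atz(S,k,111)[:2].round(1).tolist() for k in ws]); print("wingT",[atz(T,k,111)[:2].round(1).tolist() for k in wt])
a=tri((S,np.mean(ws,0)),(T,np.mean(wt,0))); print("wing mid tri",a)
a=tri((S,np.mean(ks,0)),(T,np.mean(kt,0))); print("knob mid tri",a)
for n,u,v,z in(("jar",(268,281),(358,281),110),("mill",(354,262),(349,189),170)):
    print(n,tri((S,u),(T,v)),atz(T,v,z))
print("tumbler",atz(T,(484,281),89), atz(S,(237,388),89))
E
```

```text
S campos [ 610. -686.  906.]
T campos [ 349. -101. 1052.]
slot+ [579.51693404 164.71254522  81.53038427] slot- [496.57690047 183.02293602  84.14073035]
dot+ [539.57067343 137.5831706  104.64336377] dot- [534.88484693 208.49219908  65.63214049]
cup [ 5.37575139e+02  1.73401145e+02  8.40786308e+01 -2.35401537e-01
  5.34273635e-01] 1.0438547291115623 [[-1.1, -0.5], [0.3, 0.0], [0.2, 0.2], [0.1, 0.4], [-0.0, 0.1], [-0.0, -0.4], [0.2, -0.2], [-0.2, -0.1]]
cup fixed z [ 5.37913556e+02  1.75424828e+02 -2.33661533e-01] 2.999352738622015
knob pred [508.97091899  53.82168737]
knobS z139 [[491.9, 38.3], [515.3, 74.8], [524.5, 66.9], [500.4, 30.1]]
knobT [[515.4, 71.4], [524.0, 65.4], [499.3, 29.8], [490.5, 36.8]]
wingS z111 [[494.0, -292.8], [500.4, -298.1], [542.9, -259.1], [535.5, -250.3]]
wingT [[536.1, -250.8], [542.0, -258.9], [497.6, -296.6], [491.1, -289.1]]
wing mid tri [ 517.36322475 -274.2266263   108.61309817]
knob mid tri [507.59452248  50.78907029 140.26208723]
jar [ 438.51855268 -139.03448552  106.90944496] [ 436.20977268 -139.74132279  110.        ]
mill [ 584.93285044 -128.69486663  170.9469252 ] [ 586.05671463 -128.4181365   170.        ]
tumbler [ 430.86407267 -363.90531011   89.        ] [ 425.47673167 -329.61847694   89.        ]
```

```bash
python3 - <<'E'
from h import *
S=load("side0");T=load("top0")
for u in((217,175),(325,172),(437,166)): print("mw bottom",atz(T,u,0).round())
o=atz(T,(325,172),0)
for h in(200,250,300,350): print("mw top front @",h,atz(T,(300,120),h).round(),atz(T,(185,125),h).round(),atz(T,(452,115),h).round(), atz(S,(427,130),h).round())
print("counter right",atz(T,(490,240),0),"left step",atz(T,(143,240),0),"front",atz(T,(325,325),0))
print("fridge corner",tri((S,(160,396)),(T,(533,262))))
for h in(200,400,500,600,700): print(h,atz(T,(533,250),h).round(),atz(S,(400,410),h).round(),atz(S,(165,395),h).round())
E
```

```text
mw bottom [672. 133.   0.]
mw bottom [669. -87.   0.]
mw bottom [ 673. -312.    0.]
mw top front @ 200 [700. -51. 200.] [700. 144. 200.] [ 698. -303.  200.] [694. 176. 200.]
mw top front @ 250 [679. -53. 250.] [679. 129. 250.] [ 678. -291.  250.] [688. 114. 250.]
mw top front @ 300 [659. -56. 300.] [659. 115. 300.] [ 657. -279.  300.] [682.  53. 300.]
mw top front @ 350 [638. -59. 350.] [638. 101. 350.] [ 637. -267.  350.] [676.  -8. 350.]
counter right [ 518.47987222 -406.06972776    0.        ] left step [542.36986349 283.824543     0.        ] front [363.24692183 -77.35560047   0.        ]
fridge corner [ 409.15228338 -410.51247981  265.99264765]
200 [ 468. -415.  200.] [ 666. -383.  200.] [ 357. -401.  200.]
400 [ 440. -341.  400.] [ 650. -469.  400.] [ 429. -482.  400.]
500 [ 426. -304.  500.] [ 642. -512.  500.] [ 465. -522.  500.]
600 [ 412. -267.  600.] [ 634. -555.  600.] [ 500. -563.  600.]
700 [ 398. -230.  700.] [ 626. -598.  700.] [ 536. -603.  700.]
```

```bash
cat >> h.py <<'E'
CUP=np.array([537.8,174.7,81.0]); CY=-0.235
RC=Ro.from_euler('z',CY)*Ro.from_euler('x',-np.pi/6)      # cup frame in world
RX=Ro.from_euler('x',np.pi)                              # tool down
def toolcup(z,tw=0,dx=0,dy=0,h=96,flip=True):
    """TCP pose with cartridge origin at cup-frame (dx,dy,z), turned clockwise tw; TCP h above cartridge origin"""
    R=RC*Ro.from_euler('z',(np.pi if flip else 0)-tw)*RX
    return CUP+RC.apply([dx,dy,z+h]),R
def delta(p,R):
    s=env.get_state(); R0=Ro.from_euler('xyz',s["eef_rot"]); 
    print("d",np.r_[(R0.inv()*R).as_rotvec().round(3)],(R0.inv().apply(np.array(p)-s["eef_pos"])).round(1),"q",np.round(s["q"],2),"t",s["clock"])
E
python3 - <<'E'
from h import *
R=Ro.from_euler('z',.735)*RX
delta([450,150,260],R); delta([517,-274.5,200],R); delta([517,-274.5,150],R)
E
```

```text
d [-2.000e-03  2.000e-03  2.076e+00] [-377.  -336.4  -26.8] q [ 1.06  0.53  1.43  0.    1.18 -0.18] t 0.1
d [-2.000e-03  2.000e-03  2.076e+00] [-578.3 -716.    33.8] q [ 1.06  0.53  1.43  0.    1.18 -0.18] t 0.1
d [-2.000e-03  2.000e-03  2.076e+00] [-578.3 -715.9   83.8] q [ 1.06  0.53  1.43  0.    1.18 -0.18] t 0.1
```

```bash
python3 shift.py '0 0 .7 -377 -336 -27 87; 0 0 .7 -377 -336 -27 87; 0 0 .7 -377 -336 -27 87; 0 0 .7 -377 -336 -27 87; 0 0 .7 -377 -336 -27 87; 0 0 .8 -377 -336 -27 87; 0 0 1.0 -377 -336 -27 87; 0 0 1.2 -377 -336 -27 87; 0 0 1.4 -377 -336 -27 87; 0 0 1.4 -377 -336 -27 87'; python3 - <<'E'
from h import *
R=Ro.from_euler('z',.735)*RX
delta([517,-274.5,200],R)
E
```

```text
clock: 1.1
eef_pos: [448.0, 153.9, 260.2]
eef_rot: [-3.141, -0.0, 1.404]
contact_force: [0.9, 0.1, 0.7]
opening: 86.9
grasp_force: 0.0
d [-0.     0.     0.669] [-411.1  139.    60.1] q [0.09 0.29 1.77 0.   1.09 0.26] t 1.1
```

```bash
python3 shift.py '0 0 .67 -411 139 10 87; 0 0 .67 -411 139 10 87; 0 0 .67 -411 139 10 87; 0 0 .67 -411 139 10 87; 0 0 .67 -411 139 10 87; 0 0 .67 -411 139 10 87; 0 0 .67 -411 139 10 87; 0 0 .67 -411 139 10 87; 0 0 .67 -411 139 60 87; 0 0 .67 -411 139 60 87'; python3 - <<'E'
from h import *
R=Ro.from_euler('z',.735)*RX
delta([517,-274.5,150],R)
delta([517,-274.5,96],R)
a=vision.grab_frame("side");save(a,"side1");b=vision.grab_frame("top");save(b,"top1")
Rz=lambda im,x0,y0,w,h,k:cv2.resize(im[y0:y0+h,x0:x0+w],None,fx=k,fy=k,interpolation=cv2.INTER_CUBIC)
cv2.imwrite("pics/c3.png",np.hstack([Rz(a["img"],220,250,160,200,2.5),Rz(b["img"],340,140,160,200,2.5)]))
E
```

```text
clock: 2.1
eef_pos: [517.6, -274.4, 196.3]
eef_rot: [-3.136, 0.002, 0.737]
contact_force: [-0.7, 1.1, -0.7]
opening: 87.0
grasp_force: 0.0
d [-0.005  0.002  0.002] [-0.5 -0.1 46.3] q [-0.68  0.52  1.57 -0.    1.06  0.16] t 2.1
d [-0.005  0.002  0.002] [ -0.4   0.2 100.3] q [-0.68  0.52  1.57 -0.    1.06  0.16] t 2.1
```

View pics/c3.png

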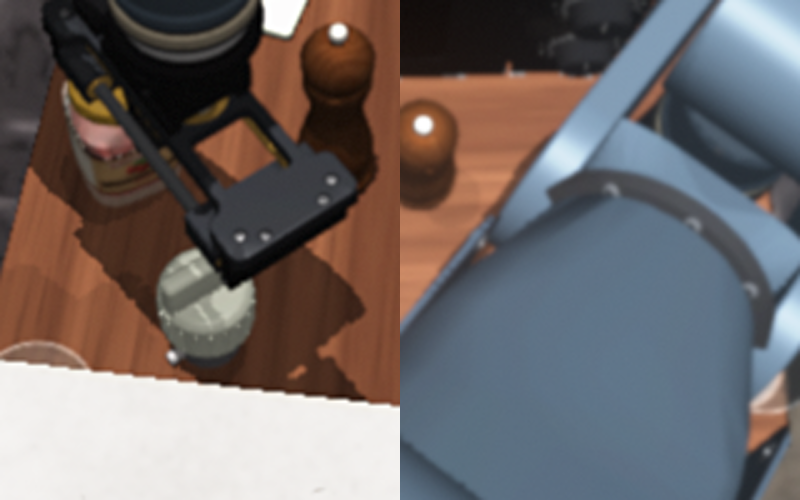

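Side crop: open fingers straddle the wing (208,280) and are parallel to it; the top view is hidden by the arm. Descend and grip.

```bash
python3 shift.py '0 0 0 0 0 40 87; 0 0 0 0 0 70 87; 0 0 0 0 0 85 87; 0 0 0 0 0 98 87; 0 0 0 0 0 98 87; 0 0 0 0 0 98 87; 0 0 0 0 0 98 0; 0 0 0 0 0 98 0; 0 0 0 0 0 98 0; 0 0 0 0 0 98 0';  python3 shift.py '0 0 0 0 0 0 0; 0 0 0 0 0 0 0; 0 0 0 0 0 0 0'; python3 - <<'E'
from h import *
delta([517,-274.5,96],Ro.from_euler('z',.735)*RX); print(env.get_state()["torque"])
E
```

```text
clock: 3.2
eef_pos: [519.5, -272.2, 102.7]
eef_rot: [3.141, -0.0, 0.741]
contact_force: [-0.2, -0.4, 0.2]
opening: 62.9
grasp_force: 0.0
clock: 3.5
eef_pos: [519.3, -272.0, 102.2]
eef_rot: [-3.141, 0.0, 0.741]
contact_force: [0.1, -0.5, 0.6]
opening: 38.9
grasp_force: 0.0
d [-0.     0.     0.006] [-3.3  0.3  6.2] q [-0.67  0.65  1.64 -0.    0.85  0.16] t 3.5
[-0.08688264  0.10299542  0.02173426]
```

```bash
python3 shift.py '0 0 0 -3 0 6 38; 0 0 0 -3 0 6 0; 0 0 0 -3 0 6 0; 0 0 0 -3 0 6 0; 0 0 0 -3 0 6 0; 0 0 0 -3 0 6 0; 0 0 0 -3 0 6 0';python3 - <<'E'
from h import *
delta([517,-274.5,96],Ro.from_euler('z',.735)*RX); print(env.get_state()["torque"])
E
```

```text
clock: 4.2
eef_pos: [517.1, -274.0, 96.2]
eef_rot: [-3.141, 0.0, 0.741]
contact_force: [0.7, 0.4, -0.6]
opening: 14.3
grasp_force: 29.9
d [-0.     0.     0.006] [-0.4  0.3  0.2] q [-0.68  0.66  1.65 -0.    0.83  0.15] t 4.2
[-0.12102138  0.10325823  0.04501305]
```

```bash
python3 shift.py '0 0 0 0 0 -20 0; 0 0 0 0 0 -60 0; 0 0 0 0 0 -100 0; 0 0 0 0 0 -150 0; 0 0 0 0 0 -190 0; 0 0 0 0 0 -190 0; 0 0 0 0 0 -190 0';python3 - <<'E'
from h import *
print(env.get_state()["contact_force"])
p,R=toolcup(50); print(p,R.as_euler('xyz'))
Rm=Ro.from_euler('z',1.8)*RX
delta([500,80,290],Rm)
delta(p,R)
E
```

```text
clock: 4.9
eef_pos: [517.0, -273.9, 286.7]
eef_rot: [3.141, -0.0, 0.741]
contact_force: [0.1, 0.4, -1.9]
opening: 14.0
grasp_force: 29.9
[ 0.1324765   0.40503213 -1.87976763]
[554.79753794 245.69354692 207.43970895] [-2.61799388  0.          2.90659265]
d [ 1.000e-03  0.000e+00 -1.059e+00] [ 226.3 -272.6   -3.5] q [-0.68  0.42  1.47 -0.    1.25  0.15] t 4.9
d [ 0.3   -0.564 -2.107] [ 378.6 -358.    79. ] q [-0.68  0.42  1.47 -0.    1.25  0.15] t 4.9
```

```bash
python3 shift.py '0 0 -.1 23 -27 0 0; 0 0 -.2 46 -54 0 0; 0 0 -.32 75 -90 0 0; 0 0 -.45 105 -127 0 0; 0 0 -.57 135 -163 0 0; 0 0 -.7 165 -199 0 0; 0 0 -.82 190 -229 0 0; 0 0 -.94 210 -253 0 0; 0 0 -1.04 223 -268 0 0; 0 0 -1.06 226 -272 0 0';python3 - <<'E'
from h import *
p,R=toolcup(80); print(p); delta(p,R)
p,R=toolcup(50);  delta(p,R)
E
```

```text
clock: 5.9
eef_pos: [498.1, 81.3, 283.7]
eef_rot: [-3.136, -0.002, 1.805]
contact_force: [0.1, -0.6, -2.1]
opening: 13.8
grasp_force: 30.0
[558.29018273 260.28126204 233.42047107]
d [ 0.465 -0.293 -1.074] [160.  100.3  50.1] q [-0.06  0.31  1.66  0.    1.18 -0.29] t 5.9
d [ 0.465 -0.293 -1.074] [146.6  93.7  76.1] q [-0.06  0.31  1.66  0.    1.18 -0.29] t 5.9
```

```bash
python3 shift.py '.05 -.03 -.1 16 10 5 0; .1 -.06 -.22 35 22 10 0; .15 -.1 -.35 55 34 16 0; .2 -.13 -.48 75 46 22 0; .26 -.16 -.6 95 58 28 0; .31 -.2 -.73 112 70 34 0; .37 -.23 -.86 130 81 40 0; .42 -.27 -.98 146 92 46 0; .465 -.293 -1.074 160 100 50 0; .465 -.293 -1.074 160 100 50 0';python3 - <<'E'
from h import *
p,R=toolcup(80); delta(p,R)
p,R=toolcup(40);  delta(p,R)
E
```

```text
clock: 6.9
eef_pos: [560.5, 259.5, 231.9]
eef_rot: [-2.617, 0.002, 2.905]
contact_force: [0.7, -0.2, -1.4]
opening: 13.6
grasp_force: 30.0
d [-0.001  0.001 -0.002] [ 2.3 -0.6 -1.4] q [ 0.44  0.7   1.21 -0.4   1.58 -0.83] t 6.9
d [-0.001  0.001 -0.002] [ 2.3 -0.5 38.6] q [ 0.44  0.7   1.21 -0.4   1.58 -0.83] t 6.9
```

```bash
python3 shift.py '0 0 0 2 0 20 0; 0 0 0 2 0 40 0; 0 0 0 2 0 53 0; 0 0 0 2 0 53 0; 0 0 0 2 0 53 0';python3 - <<'E'
from h import *
p,R=toolcup(25); delta(p,R)
a=vision.grab_frame("side");save(a,"side2");b=vision.grab_frame("top");save(b,"top2")
Rz=lambda im,x0,y0,w,h,k:cv2.resize(im[y0:y0+h,x0:x0+w],None,fx=k,fy=k,interpolation=cv2.INTER_CUBIC)
cv2.imwrite("pics/c4.png",np.hstack([Rz(a["img"],290,110,100,120,5)[:, :400+100],Rz(b["img"],150,180,60,120,5)]))
E
```

```text
clock: 7.4
eef_pos: [553.7, 231.7, 190.3]
eef_rot: [-2.619, 0.006, 2.901]
contact_force: [0.5, 0.1, -2.5]
opening: 13.9
grasp_force: 30.0
d [ 0.001  0.003 -0.008] [2.2 3.5 3.3] q [ 0.41  0.71  1.31 -0.42  1.46 -0.8 ] t 7.4
```

View pics/c4.png

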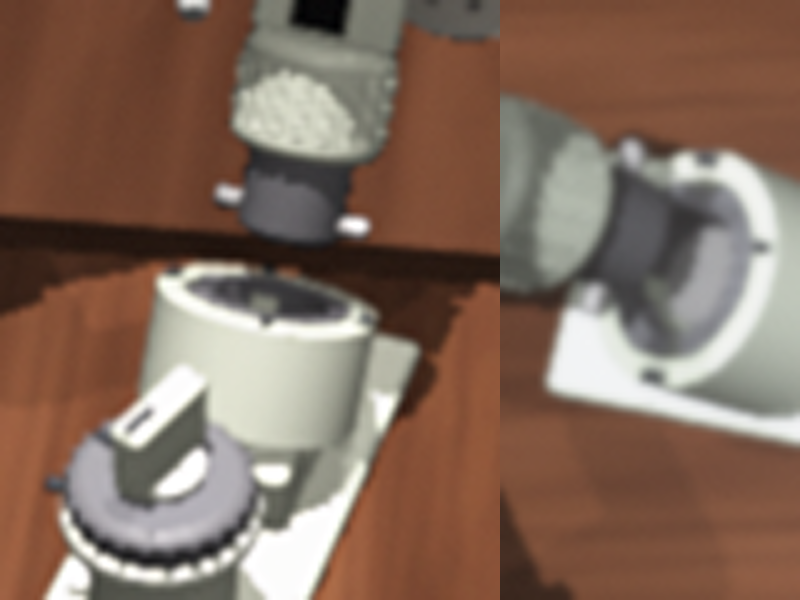

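Side crop: pin ends (226,194) and (353,226), above the slot marks; top crop: pin ends (630,152) and (594,297), slot bars (707,158),(655,377). Check the alignment numerically.

```bash
python3 - <<'E'
from h import *
S=load("side2");T=load("top2")
s=lambda x,y:(np.array([x,y])+.5)/5-.5+[290,110]; t=lambda x,y:(np.array([x-500,y])+.5)/5-.5+[150,180]
m=tri((S,s(225,194)),(T,t(594,297)));p=tri((S,s(353,226)),(T,t(630,152)))
print("pins",m,p,np.linalg.norm(p-m)); 
for C in(CUP,np.array([537.6,173.4,84.1])):
  print("in cup", RC.inv().apply((m+p)/2-C), RC.inv().apply(p-m), )
st=env.get_state(); R0=Ro.from_euler('xyz',st["eef_rot"])
exp=st["eef_pos"]+R0.apply([0,0,87.2]); print("expected pin centre",exp, "cup",RC.inv().apply(exp-CUP))
for f,n,o in((S,"S",s),(T,"T",t)):
  e=[exp+R0.apply([k*29,0,0]) for k in(-1,1)]; uv=proj(f,e); print(n,(uv-([290,110] if n=="S" else [150,180]))*5+([0,0] if n=="S" else [500,0]))
# marks re-read
print("cup proj S",((proj(S,CUP+RC.apply([[41.5,0,0],[-41.5,0,0]]))-[290,110])*5).round(), "T",((proj(T,CUP+RC.apply([[41.5,0,0],[-41.5,0,0]]))-[150,180])*5+[500,0]).round())
E
```

```text
pins [518.8591947  192.87550007 120.73381227] [571.6949943  181.12558914 119.4636717 ] 54.14143869818538
in cup [ 4.4074861  -7.68183947 40.71222634] [54.1194572   1.3932655  -0.66222978]
in cup [ 4.29929309 -4.99662112 38.68296621] [54.1194572   1.3932655  -0.66222978]
expected pin centre [544.43587786 190.23146838 115.58691816] cup [ 2.83709292 -2.87440166 38.27799644]
S [[356.57215497 225.89033351]
 [221.47940862 193.08573952]]
T [[626.4997827  153.63470261]
 [586.6959075  309.32832139]]
cup proj S [[363. 321.]
 [172. 273.]] T [[703. 158.]
 [649. 374.]]
```

```bash
python3 shift.py '0 0 -.008 2 3.5 3 0; 0 0 -.008 2 3.5 3 0; 0 0 -.008 2 3.5 3 0; 0 0 -.008 2 3.5 3 0';python3 - <<'E'
from h import *
p,R=toolcup(25); delta(p,R)
p,R=toolcup(-6); delta(p,R)
E
```

```text
clock: 7.9
eef_pos: [551.7, 234.6, 186.1]
eef_rot: [-2.619, 0.002, 2.91]
contact_force: [0.8, 1.0, -1.6]
opening: 13.9
grasp_force: 30.0
d [0.001 0.004 0.002] [-0.4 -0.8  0.8] q [ 0.41  0.72  1.31 -0.41  1.45 -0.8 ] t 7.9
d [0.001 0.004 0.002] [-0.3 -0.8 31.8] q [ 0.41  0.72  1.31 -0.41  1.45 -0.8 ] t 7.9
```

```bash
cat > st.py <<'E'
from h import *
s=env.get_state(); R0=Ro.from_euler('xyz',s["eef_rot"])
o=s["eef_pos"]+R0.apply([0,0,96.2]); c=RC.inv().apply(o-CUP); Q=RC.inv()*R0*RX.inv()
print("cart in cup",c.round(1),"rot",Q.as_euler('xyz').round(3),"Fcup",RC.inv().apply(s["contact_force"]).round(1),"Mtool",R0.inv().apply(s["torque"]).round(2),"grip",s["grasp_force"],s["opening"],"q6",s["q"][5].round(2))
E
python3 shift.py '0 0 0 0 -1 8 0; 0 0 0 0 -1 16 0; 0 0 0 0 -1 22 0; 0 0 0 0 -1 27 0; 0 0 0 0 -1 27 0; 0 0 0 0 -1 27 0'; python3 st.py
```

```text
clock: 8.5
eef_pos: [548.5, 220.3, 162.9]
eef_rot: [-2.619, 0.002, 2.909]
contact_force: [0.3, 0.2, -2.1]
opening: 13.6
grasp_force: 30.0
cart in cup [ 0.1 -0.3 -1.8] rot [-1.00e-03  3.00e-03 -3.14e+00] Fcup [ 0.2  1.3 -1.7] Mtool [-0.5   0.01  0.  ] grip 29.954583984799683 13.622967201961496 q6 -0.79
```

```bash
python3 shift.py '0 0 0 0 0 4 0; 0 0 0 0 0 8 0; 0 0 0 0 0 8 0; 0 0 0 0 0 8 0'; python3 st.py
```

```text
clock: 8.9
eef_pos: [547.5, 216.5, 156.0]
eef_rot: [-2.619, 0.002, 2.909]
contact_force: [-0.8, 1.1, -1.9]
opening: 13.9
grasp_force: 30.0
cart in cup [-0.  -0.3 -9.8] rot [-1.00e-03  3.00e-03 -3.14e+00] Fcup [-1.   1.8 -1.2] Mtool [-0.52  0.05 -0.04] grip 29.954423890449107 13.85048151365433 q6 -0.79
```

```bash
python3 shift.py '0 0 0 0 0 3 0; 0 0 0 0 0 5 0; 0 0 0 0 0 5 0'; python3 st.py;python3 shift.py '0 0 0 0 0 4 0; 0 0 0 0 0 8 0; 0 0 0 0 0 8 0;0 0 0 0 0 8 0'; python3 st.py
```

```text
clock: 9.2
eef_pos: [547.5, 214.5, 152.4]
eef_rot: [-2.62, 0.003, 2.91]
contact_force: [0.6, 2.3, 2.1]
opening: 13.7
grasp_force: 30.0
cart in cup [  0.6   0.  -13.9] rot [-2.000e-03  5.000e-03 -3.141e+00] Fcup [0.1 1.  3. ] Mtool [-0.49  0.13 -0.06] grip 29.95379799976945 13.725883593011147 q6 -0.79
clock: 9.6
eef_pos: [546.6, 210.5, 145.2]
eef_rot: [-2.62, 0.003, 2.91]
contact_force: [0.4, 3.5, 5.1]
opening: 13.8
grasp_force: 30.0
cart in cup [  0.7  -0.  -22.2] rot [-2.00e-03  4.00e-03 -3.14e+00] Fcup [-0.4  0.4  6.2] Mtool [-0.54  0.07 -0.02] grip 29.953874358907342 13.784248361898989 q6 -0.78
```

```bash
python3 shift.py '0 0 0 0 0 4 0; 0 0 0 0 0 8 0; 0 0 0 0 0 8 0;0 0 0 0 0 8 0'; python3 st.py
```

```text
clock: 10.0
eef_pos: [545.8, 206.8, 138.7]
eef_rot: [-2.62, 0.004, 2.91]
contact_force: [0.8, 4.6, 8.2]
opening: 14.1
grasp_force: 30.0
cart in cup [  0.7   0.  -29.7] rot [-2.000e-03  5.000e-03 -3.141e+00] Fcup [-0.3 -0.1  9.4] Mtool [-0.5   0.19 -0.03] grip 29.95382620487362 14.126487220962543 q6 -0.78
```

```bash
python3 shift.py '0 0 .1 0 0 0 0; 0 0 .2 0 0 0 0; 0 0 .3 0 0 0 0; 0 0 .4 0 0 0 0; 0 0 .4 0 0 0 0'; python3 st.py
```

```text
clock: 10.5
eef_pos: [545.9, 207.0, 138.8]
eef_rot: [-2.657, 0.2, 2.557]
contact_force: [1.5, 5.6, 6.8]
opening: 13.9
grasp_force: 29.9
cart in cup [  0.8   0.1 -29.5] rot [-0.004  0.004  2.741] Fcup [0.1 1.6 8.8] Mtool [-0.37  0.39  0.07] grip 29.947628597728908 13.85672501384044 q6 -0.38
```

```bash
python3 shift.py '0 0 .12 0 0 0 0; 0 0 .24 0 0 0 0; 0 0 .36 0 0 0 0; 0 0 .48 0 0 0 0; 0 0 .6 0 0 0 0; 0 0 .7 0 0 0 0; 0 0 .8 0 0 0 0; 0 0 .88 0 0 0 0; 0 0 .88 0 0 0 0'; python3 st.py
```

```text
clock: 11.4
eef_pos: [545.8, 206.8, 139.0]
eef_rot: [-2.983, 0.5, 1.668]
contact_force: [0.2, 5.0, 7.8]
opening: 13.7
grasp_force: 30.0
cart in cup [  0.8  -0.2 -29.5] rot [-0.005  0.     1.861] Fcup [-0.9  0.3  9.2] Mtool [ 0.11  0.28 -0.02] grip 29.957342001143843 13.670831605021894 q6 0.5
```

Turned 1.28 rad freely; on to the stop.

```bash
python3 shift.py '0 0 .05 0 0 0 0; 0 0 .09 0 0 0 0; 0 0 .09 0 0 0 0; 0 0 .09 0 0 0 0'; python3 st.py
```

```text
clock: 11.8
eef_pos: [544.6, 206.9, 139.0]
eef_rot: [-3.028, 0.512, 1.57]
contact_force: [-0.5, 5.2, 8.9]
opening: 14.0
grasp_force: 30.1
cart in cup [ -0.7  -0.4 -29.6] rot [-0.003  0.     1.775] Fcup [-1.7 -0.2 10.2] Mtool [ 0.59  0.37 -0.45] grip 30.135549909900874 14.03556613227836 q6 0.59
```

Stop felt (-0.45 N m). Let it rise with the tool, then release.

```bash
python3 shift.py '0 0 -.02 0 0 -3 0; 0 0 -.02 0 0 -6 0; 0 0 -.02 0 0 -9 0; 0 0 -.02 0 0 -9 0'; python3 st.py; python3 shift.py '0 0 0 0 0 0 87; 0 0 0 0 0 0 87; 0 0 0 0 0 0 87; 0 0 0 0 0 0 87; 0 0 0 0 0 0 87'; python3 st.py
```

```text
clock: 12.2
eef_pos: [545.7, 210.9, 146.1]
eef_rot: [-3.017, 0.51, 1.591]
contact_force: [-1.5, 4.2, 5.9]
opening: 13.6
grasp_force: 30.0
cart in cup [ -0.6  -0.4 -21.3] rot [-0.002  0.     1.793] Fcup [-2.5  0.3  6.9] Mtool [ 0.66  0.41 -0.19] grip 29.996744873933494 13.607913916958895 q6 0.57
clock: 12.7
eef_pos: [546.3, 210.4, 145.5]
eef_rot: [-3.018, 0.51, 1.591]
contact_force: [0.3, 0.3, -0.1]
opening: 45.9
grasp_force: 0.0
cart in cup [  0.2  -0.4 -22. ] rot [-0.003  0.     1.793] Fcup [0.2 0.4 0.1] Mtool [-0.04  0.21 -0.06] grip 0.0 45.871077847767296 q6 0.57
```

```bash
python3 shift.py '0 0 0 0 0 -10 60; 0 0 0 0 0 -40 60; 0 0 0 0 0 -80 60; 0 0 0 0 0 -110 60; 0 0 0 0 0 -110 60;  0 0 0 0 0 -110 60'; python3 - <<'E'
from h import *
R=Ro.from_euler('z',.97)*RX
delta([490,70,260],R); delta([508,52,200],R)
a=vision.grab_frame("side");save(a,"side3");b=vision.grab_frame("top");save(b,"top3")
Rz=lambda im,x0,y0,w,h,k:cv2.resize(im[y0:y0+h,x0:x0+w],None,fx=k,fy=k,interpolation=cv2.INTER_CUBIC)
cv2.imwrite("pics/c5.png",np.hstack([Rz(a["img"],285,145,100,120,4),Rz(b["img"],150,180,100,120,4)]))
E
```

```text
clock: 13.3
eef_pos: [558.6, 264.6, 241.6]
eef_rot: [-3.02, 0.509, 1.591]
contact_force: [0.2, 0.4, -0.3]
opening: 60.3
grasp_force: 0.0
d [0.042 0.528 0.576] [-177.7  -62.5   86.3] q [ 0.45  0.69  1.2  -0.4   1.59  0.52] t 13.3
d [0.042 0.528 0.576] [-164.5  -37.6  145. ] q [ 0.45  0.69  1.2  -0.4   1.59  0.52] t 13.3
```

View pics/c5.png

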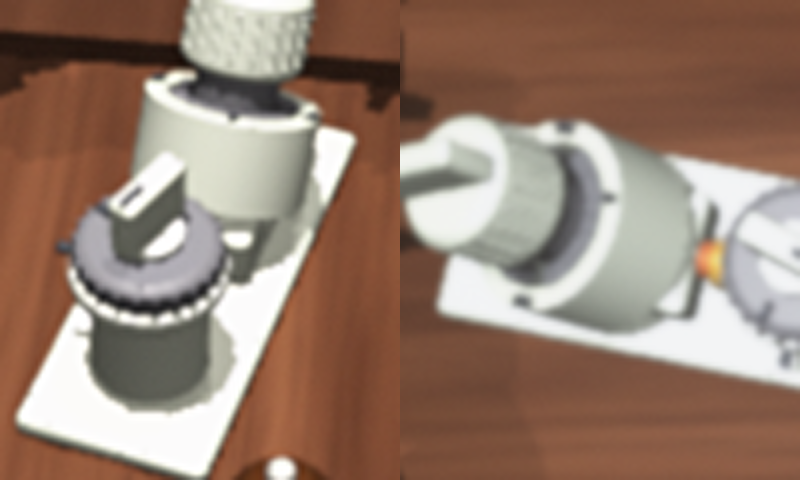

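The cartridge sits square in the cup, pins below the rim, wing now pointing across (top crop, barrel foot edge at about (568,195)). Check depth against that edge.

```bash
python3 - <<'E'
from h import *
T=load("top3");S=load("side3")
for z in(-11,-19.5):
  P=CUP+RC.apply([[0,-31,z+36],[0,0,z+111],[0,-31,z+81]])
  print(z,"T",((proj(T,P)-[150,180])*4+[400,0]).round().tolist(),"S",((proj(S,P)-[285,145])*4).round().tolist())
E
python3 shift.py '0 .05 .06 -18 -6 8 60; 0 .1 .12 -36 -12 17 60; .01 .16 .18 -54 -19 26 60; .02 .22 .24 -72 -26 35 60; .02 .28 .3 -90 -32 44 60; .03 .34 .37 -110 -39 53 60; .03 .4 .44 -130 -46 63 60; .04 .46 .5 -150 -53 73 60; .042 .528 .576 -178 -62 86 60; .042 .528 .576 -178 -62 86 60'; python3 - <<'E'
from h import *
R=Ro.from_euler('z',.97)*RX
delta([508,52,160],R)
E
```

```text
-11 T [[548.0, 203.0], [372.0, 153.0], [473.0, 176.0]] S [[225.0, 62.0], [270.0, -94.0], [242.0, -26.0]]
-19.5 T [[562.0, 208.0], [388.0, 158.0], [488.0, 182.0]] S [[222.0, 78.0], [267.0, -77.0], [239.0, -9.0]]
clock: 14.4
eef_pos: [487.4, 65.2, 258.9]
eef_rot: [-3.138, 0.004, 0.961]
contact_force: [0.1, 0.2, -0.6]
opening: 60.2
grasp_force: 0.0
d [-0.004  0.004 -0.009] [ 1.4 24.8 98.8] q [-0.09  0.32  1.72 -0.    1.1   0.52] t 14.4
```

Depth matches -19.5 (locked). Now over the knob.

```bash
python3 shift.py '0 0 0 1 20 30 60; 0 0 0 1 25 60 60; 0 0 0 1 25 90 60; 0 0 0 1 25 98 60; 0 0 0 1 25 98 60; 0 0 0 1 25 98 60'; python3 - <<'E'
from h import *
R=Ro.from_euler('z',.97)*RX
delta([508,52,121],R)
a=vision.grab_frame("side");save(a,"side4")
im=a["img"][150:270,270:390]; cv2.imwrite("pics/c6.png",cv2.resize(im,None,fx=5,fy=5,interpolation=cv2.INTER_CUBIC))
E
```

```text
clock: 15.0
eef_pos: [511.9, 56.4, 162.4]
eef_rot: [3.141, 0.001, 0.97]
contact_force: [0.2, 0.1, 1.0]
opening: 59.7
grasp_force: 0.0
d [ 0.     0.001 -0.   ] [-5.8 -0.8 41.4] q [-0.11  0.48  1.78 -0.    0.88  0.49] t 15.0
```

View pics/c6.png

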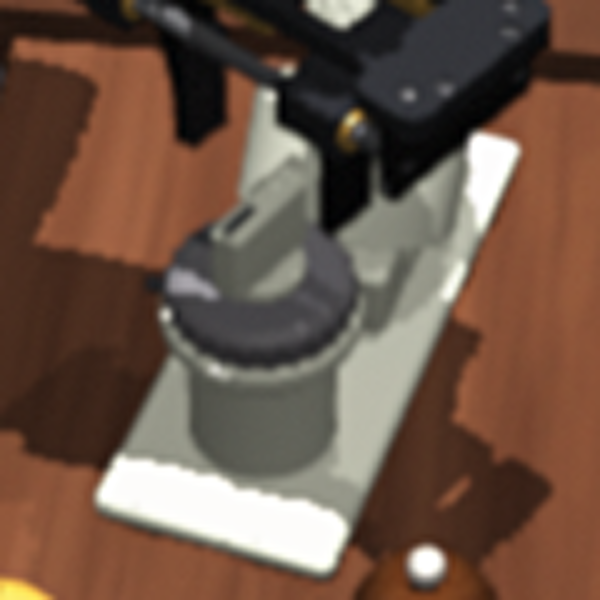

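Side crop: the fingers (200,110) and (345,200) stand either side of the bar (265,215), parallel to it. Lower and grip.

```bash
python3 shift.py '0 0 0 -6 -1 15 60; 0 0 0 -6 -1 30 60; 0 0 0 -6 -1 38 60; 0 0 0 -6 -1 38 60; 0 0 0 -6 -1 38 60'; python3 - <<'E'
from h import *
delta([508,52,121],Ro.from_euler('z',.97)*RX)
E
python3 shift.py '0 0 0 0 0 0 0; 0 0 0 0 0 0 0; 0 0 0 0 0 0 0; 0 0 0 0 0 0 0; 0 0 0 0 0 0 0; 0 0 0 0 0 0 0; 0 0 0 0 0 0 0; 0 0 0 0 0 0 0'; python3 - <<'E'
from h import *
delta([508,52,121],Ro.from_euler('z',.97)*RX); print(env.get_state()["torque"])
E
```

```text
clock: 15.55
eef_pos: [508.0, 51.8, 124.8]
eef_rot: [3.14, 0.0, 0.969]
contact_force: [0.4, 0.7, 0.4]
opening: 59.8
grasp_force: 0.0
d [ 0.001  0.    -0.001] [ 0.2 -0.2  3.8] q [-0.12  0.54  1.82 -0.    0.78  0.48] t 15.55
clock: 16.35
eef_pos: [507.0, 51.9, 124.0]
eef_rot: [-3.14, 0.001, 0.969]
contact_force: [0.0, 1.2, 2.1]
opening: 14.0
grasp_force: 30.0
d [-0.001  0.001 -0.001] [0.7 0.8 3. ] q [-0.12  0.54  1.82 -0.    0.78  0.48] t 16.35
[0.07768869 0.22720754 0.05020464]
```

```bash
cat > k.py <<'E'
from h import *
s=env.get_state(); print("F",s["contact_force"].round(1),"M",s["torque"].round(3),"yaw",s["eef_rot"][2].round(3),"p",s["eef_pos"].round(1),"q6",s["q"][5].round(2))
E
python3 shift.py '0 0 .1 0 0 0 0; 0 0 .2 0 0 0 0; 0 0 .3 0 0 0 0; 0 0 .4 0 0 0 0; 0 0 .5 0 0 0 0; 0 0 .5 0 0 0 0'; python3 k.py
python3 shift.py '0 0 .1 0 0 0 0; 0 0 .2 0 0 0 0; 0 0 .3 0 0 0 0; 0 0 .4 0 0 0 0; 0 0 .5 0 0 0 0; 0 0 .55 0 0 0 0; 0 0 .55 0 0 0 0'; python3 k.py
```

```text
clock: 16.95
eef_pos: [506.6, 52.5, 123.9]
eef_rot: [-3.14, 0.002, 0.469]
contact_force: [-1.7, 3.5, 1.9]
opening: 14.1
grasp_force: 30.0
F [-1.7  3.5  1.9] M [0.553 0.33  0.007] yaw 0.469 p [506.6  52.5 123.9] q6 0.98
clock: 17.65
eef_pos: [506.5, 53.1, 124.0]
eef_rot: [-3.14, 0.002, -0.08]
contact_force: [-2.1, 6.7, 2.2]
opening: 14.1
grasp_force: 30.0
F [-2.1  6.7  2.2] M [1.03  0.388 0.075] yaw -0.08 p [506.5  53.1 124. ] q6 1.53
```

```bash
python3 shift.py '0 0 .05 0 -1 0 0; 0 0 .1 0 -1 0 0; 0 0 .14 0 -1 0 0; 0 0 .14 0 -1 0 0'; python3 k.py
python3 shift.py '0 0 .05 0 0 0 0; 0 0 .09 0 0 0 0;  0 0 .09 0 0 0 0'; python3 k.py
```

```text
clock: 18.05
eef_pos: [506.6, 53.3, 123.9]
eef_rot: [3.142, 0.002, -0.219]
contact_force: [-3.0, 3.3, 2.5]
opening: 14.1
grasp_force: 30.0
F [-3.   3.3  2.5] M [ 0.608  0.547 -0.098] yaw -0.219 p [506.6  53.3 123.9] q6 1.67
clock: 18.35
eef_pos: [506.6, 53.3, 123.9]
eef_rot: [3.141, 0.002, -0.306]
contact_force: [-2.5, 4.8, 2.7]
opening: 14.2
grasp_force: 30.0
F [-2.5  4.8  2.7] M [0.831 0.506 0.666] yaw -0.306 p [506.6  53.3 123.9] q6 1.76
```

Stop felt (0.67 N m). Release and go up.

```bash
python3 shift.py '0 0 0 0 0 0 0; 0 0 0 0 0 0 0; 0 0 -.03 0 0 0 0; 0 0 -.03 0 0 0 60; 0 0 -.03 0 0 0 60; 0 0 -.03 0 0 0 60; 0 0 -.03 0 0 0 60; 0 0 -.03 0 0 0 60; 0 0 -.03 0 0 0 60'
python3 shift.py '0 0 0 0 0 -30 60; 0 0 0 0 0 -70 60; 0 0 0 0 0 -120 60; 0 0 0 -40 0 -150 60; 0 0 0 -40 -50 -150 60; 0 0 0 -80 -100 -150 60; 0 0 0 -80 -150 -150 60; 0 0 0 -80 -200 -150 60; 0 0 0 -80 -250 -150 60; 0 0 0 -80 -250 -150 60'
python3 shift.py '0 0 0 0 -50 0 60; 0 0 0 0 -100 0 60; 0 0 0 0 -100 0 60; 0 0 0 0 -100 0 60'; python3 - <<'E'
from h import *
a=vision.grab_frame("side");save(a,"side5");b=vision.grab_frame("top");save(b,"top5")
Rz=lambda im,x0,y0,w,h,k:cv2.resize(im[y0:y0+h,x0:x0+w],None,fx=k,fy=k,interpolation=cv2.INTER_CUBIC)
o=np.zeros((560,800,3),np.uint8); o[:480,:400]=Rz(a["img"],285,145,100,120,4); o[:400,400:]=Rz(b["img"],140,180,160,160,2.5); cv2.imwrite("pics/c7.png",o)
E
```

```text
clock: 19.25
eef_pos: [507.6, 52.5, 124.0]
eef_rot: [3.141, 0.0, -0.281]
contact_force: [0.3, 1.0, 0.4]
opening: 53.9
grasp_force: 0.0
clock: 20.25
eef_pos: [500.8, 319.8, 273.9]
eef_rot: [-3.139, -0.001, -0.276]
contact_force: [-0.3, -0.9, 1.0]
opening: 60.0
grasp_force: 0.0
clock: 20.65
eef_pos: [527.1, 411.1, 272.7]
eef_rot: [3.139, 0.002, -0.279]
contact_force: [0.5, -0.4, -0.4]
opening: 60.0
grasp_force: 0.0
```

View pics/c7.png

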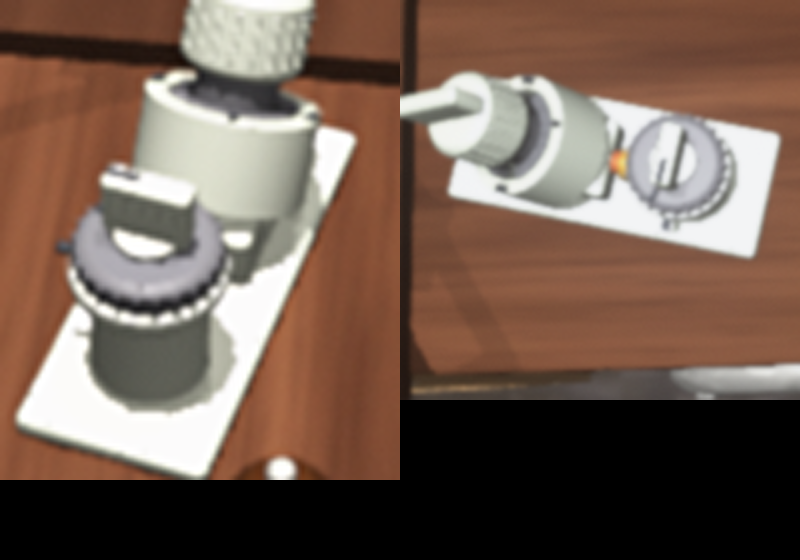

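The cartridge is locked in place. The bar points to the front with its dark line at the index bar, and the ring mark (657,195 in the crop) has not moved.

```bash
python3 -c "
from workcell import env, vision, job
print(job.hand_in())"
```

```text
the job is handed in; nothing more can be done
None
```

The job is handed in at about 21 s on the robot's clock, though no verdict came back: the cartridge is locked in the socket and released, the inner knob was turned clockwise until I felt its stop, the ring mark shows no visible movement in the final pictures, and the jar, tumbler and mill were never touched.

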